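Refit the weighing pan and hold it on its overload stop

TASK

The weighing pan has been off for cleaning. Lift the clear draught hood of the weighing head and ease it gently over onto its stop, then set the steel pan on the carrier, feeling with its socket for the locating pin hidden beneath until it drops on and sits flat. Without forcing it, press the pan down as far as the sprung carrier goes, onto the overload stop, and finish with your hand still on the pan holding it down there, so that the overload reading can be taken.

Things in the scene. Friction and masses are not known exactly. Their poses are not given: they have to be found in the camera images.
- weigh_head: fixed weighing head, a low white housing 253 long (x) x 160 wide (y) x 48 mm high with a clear hood; origin on the worktop below the pan's place, which is over the middle of its width; it stands across, +x pointing from the end with the hood's handle (right, seen from the robot) to the end with the hood's hinge (left), +y to its key panel (towards the robot), z up. Its yaw varies by 0.15 either way. Its top deck is 48 mm above the worktop
- draught_hood (a joint): angle of the clear hood (150 x 140 x 50 mm, open below, 0.3 kg), rad: 0 shut (start), 1.65 open, upright on its stop; it turns about a level axis along the head's y at the hinge end of the deck. Lifting takes about 2 N at the handle; past about 1.25 its weight carries it on to the stop, slowed by a damper; let go before that it falls shut
- hood_handle (a point): centre of the hood's black handle, a bar 30 mm long (along the head's y) and 16 mm in diameter, 34 mm out (-x of the head) from the hood's wall on a web 10 mm wide; moves with the hood. It can be pinched on its two ends from above, and may turn between the fingers as the hood swings. Shut, it is 82 mm above the worktop and 34 mm above the deck
- hood_hinge (a point): middle of the hood's hinge axis, 85 mm to +x of the pan's place and 52 mm above the worktop; the handle is 184 mm to -x of it and 30 mm above it when shut. Open, the hood stands upright beyond this axis, its handle uppermost, 240 mm above the worktop: carry things over or round it
- carrier_seat (a point): centre of the carrier's top face (steel disc 36 mm in diameter), on which the pan's hub rests, 68 mm above the worktop and 20 mm above the deck when not pressed; out of its middle stands the locating pin, 8 mm in diameter, 10 mm high, its upper 4 mm a cone. z up
- pan_carrier (a joint): how far the carrier is pressed down, m: 0 unloaded, 0.006 on its overload stop; it starts to yield at about 2 N and reaches the stop at about 11 N (1.5 N per mm)
- pan_center (a point): centre, half-way up, of the loose steel weighing pan: round, 60 mm in diameter, 18 mm high, about 0.15 kg, skirt round the outside, face sunk 3 mm, standing right way up on the worktop to the left or right of the head. z is up through its top
- pan_underside (a point): centre of the pan's lower face, level with the lower edge of its skirt: a hub 26 mm in diameter with a blind hole 10 mm in diameter, 12 mm deep, that goes over the pin; the skirt's inside diameter is 55 mm
- petri_dish: covered clear plastic dish, 60 mm in diameter, 16 mm high, not part of the job; origin under its centre. It lies on the other side of the head from the pan
- test_weight: grey test weight, 31 mm in diameter, 40 mm high, not part of the job; origin under its centre
- beaker: empty glass beaker, 45 mm in diameter, 58 mm high, not part of the job; origin under its centre
Things that resemble listed ones, but are neither listed nor needed, are in the scene too. Leave any green or turquoise look-alike of the part that bears pan_center alone.

How it is judged (in metres and radians):
On the way, in this order (a step that is already met when the one before it is completed fails the run):
1. the hood rests open on its stop (value of joint draught_hood above 1.58 rad and velocity of joint draught_hood between -0.1 and 0.1 rad/s), for 0.3 s.
2. the pan has dropped over the pin and sits flat on the carrier (horizontal distance between pan_underside and carrier_seat below 0.0035 m and z of pan_underside in the frame of carrier_seat between -0.003 and 0.002 m and angle between pan_underside's own z axis and vertical below 0.08 rad and value of joint draught_hood above 1.58 rad), for 0.2 s.
At the end, for the whole second after the job is handed in: the pan sits flat on the carrier over its pin (axis within 3.5 mm, gap under 2 mm, tilt under 0.08 rad), the hood is still open on its stop (over 1.58 rad), and the robot is still touching the pan (over 2 N) and keeping the carrier pressed at least 5 of its 6 mm (all of step 2 and value of joint pan_carrier above 0.005 m and contact force between any of the fingers, the arm and pan above 2 N); the arm keeps its last pose, push and grip.
It fails at once if the hood is slammed onto its stop (over 1.5 rad/s in the last 0.2 rad) (value of joint draught_hood above 1.45 rad and velocity of joint draught_hood above 1.5 rad/s).
It fails at once if the carrier is overloaded (over 60 N) (contact force between pan and pan_carrier above 60 N).
It fails at once if the dish, the test weight or the beaker is pushed away by over 20 mm (distance of any of petri_dish, test_weight, beaker from where it was at the start of the episode above 0.02 m).
It also fails if it takes over 70 s, if anything falls off the work surface, if the arm or the gripper's body presses on something with over 40 N, if the wrist force passes 120 N, or if a joint passes its speed limit or range.

ROBOT

A 6-joint arm with a two-finger parallel gripper is mounted at the origin on a cart in front of the work surface, level with it; the furniture and walls round the work are solid. World frame = base frame: x ahead of the robot, y to its left, z up, the work surface at z = 0. Lengths are in m, angles in degrees, forces in N, time in s.
With the tool pointing down it reaches from about 0.35 to 0.975 m from the base axis. Payload 17.4 kg.
Tool frame: the origin (TCP) lies between the finger pads; the fingertips stand 17 mm ahead of it and the grasp point (between the pads) lies 2 mm behind it; z points along the fingers, x is the direction in which the jaws open and shut, and the axes are right-handed (so a half turn about z gives the same grasp; the last joint's range is limited). The gripper opens to 85 mm and grips with 20 to 120 N. Pads are 22 mm wide; open, the fingers measure 114 mm over their backs; the gripper's body (76 mm by 85 mm) begins 54 mm behind the grasp point. The pads swing forward as they close: fully open they stand 13 mm farther back than shut.
Start: joints at [65.73, 6.646, 82.598, -0, 90.757, -2.166], TCP at [0.254, 0.625, 0.248] pointing down, gripper open.
Joint ranges: [-162.19, 162.19], [-47.58, 125.68], [4.15, 143.07], [-65.23, 245.23], [0.69, 171.88], [-170.13, 170.13]. Speed limits (degrees/s): [108.29, 108.29, 127.2, 180, 180, 180].

INTERFACE

Orientations are given as a 3x3 rotation matrix whose columns are the frame's x, y, z axes.
In Python, from workcell import env gives the robot as it stands.
- The arm moves only by the shell command python3 -m inch 'ROWS' [FORCE]. ROWS is JSON, a list of rows, each an object with "angular": the turn, a rotation vector about the tool's x, y, z in degrees, a list of three; "offset": the shift along the tool's x, y, z in mm, a list of three; "grip": the opening, from -1 (shut) to 1 (fully open), so that 0 is half open. In form: [{"angular": [wx, wy, wz], "offset": [dx, dy, dz], "grip": grip}, ...]. A call has exactly 5 rows; each row shifts and turns the commanded pose from where the row before left it, along the tool's axes as they then stand; what a row does not reach is not made up. A row lasts 1/12 s, in which the tool goes at most 41.7 mm and 7.16 degrees, less where a joint would pass 70% of its speed; a pose out of reach is approached as far as the arm can. A call is refused whole if a number of a shift passes 41.7 or a number of a turn 7.16, either way. A call with a gripper value outside its range is refused whole. The fingers move at their own pace and stop on an object; FORCE is the grip in N (left out, the last holds). Time passes only in rows, so rows that do not move let the fingers close, or fill a call up. It gives the time, the measured TCP pose, the force and the opening at its end, in the units of the state.
- env.observe(): the state, without advancing time (a new reading comes with each control period).
- env.get_image(name): name is "scene" or "top" or "wrist"; returns a dict with "pixels" (384x512x3 uint8, red, green, blue), "fx", "fy", "cx", "cy" (pixels), "world_from_camera" (4x4, takes a point from camera to world coordinates). Camera axes: x right, y up, looking along -z (the intrinsics and any distortion apply to the point x, -y, -z); pixel columns grow to the right and rows downward; lengths in m; the calibration is good to about 2 mm. A picture is of the moment at which its call begins. There is no depth.
- env.close_job(): hands the job in, once; it reports no verdict.
The state is a dict: "time_s": time; "joint_positions": joint angles; "joint_vel": joint speeds; "joint_torque": joint torques, N m; "ee_pos": TCP position; "ee_rot": TCP orientation; "wrist_force": force on the tool from outside, world axes, zero at the start; "torque": the same for the moment, N m; "grip_width": finger opening in m.
Only numpy, scipy, OpenCV 4.12 (cv2) and the standard library are available. Lean on these libraries where they do the work, as an engineer would, in place of code of your own. Each camera call takes 0.05 s, during which the arm holds its last target. There are 200 camera calls.

## Working session

There is one attempt and no reset: what is moved stays moved. The work goes in short steps, Python scripts to look and compute and a shell command to move; the robot and the scene stay as the last step left them, time stands still between calls to the robot, and variables do not carry over. Pictures are saved under pics/ and viewed, about 8 in all and at most 12, crops included, and the job is handed in when it is done.

```bash
ls; mkdir -p pics; cat > h.py <<'E'
import numpy as np,cv2
from workcell import env
def snap(n,f):
    d=env.get_image(n); cv2.imwrite('pics/'+f,d['pixels'][:,:,::-1]); np.save('pics/'+f[:-4]+'.npy',d,allow_pickle=True); return d
def load(f): return np.load('pics/'+f+'.npy',allow_pickle=True).item()
def ray(d,u,v):
    T=np.array(d['world_from_camera']); c=np.array([(u-d['cx'])/d['fx'],-(v-d['cy'])/d['fy'],-1]); return T[:3,3],T[:3,:3]@c
def onz(d,u,v,z):
    o,r=ray(d,u,v); return o+r*(z-o[2])/r[2]
def proj(d,p):
    T=np.array(d['world_from_camera']); c=T[:3,:3].T@(np.array(p)-T[:3,3]); return d['cx']-d['fx']*c[0]/c[2], d['cy']+d['fy']*c[1]/c[2]
E
python3 - <<'E'
from h import *
a=snap('top','t0.png');b=snap('scene','s0.png')
for d in(a,b):print({k:v for k,v in d.items() if k!='pixels'})
print(env.observe())
cv2.imwrite('pics/both.png',cv2.resize(np.vstack([a['pixels'],b['pixels']])[:,:,::-1],None,fx=.78,fy=.78))
cv2.imwrite('pics/t0b.png',cv2.resize(a['pixels'][:,:,::-1],(800,600)))
E
```

```text
pics
{'fx': 444.47182115104926, 'fy': 444.47182115104926, 'cx': 252.56741293965436, 'cy': 194.09199433214465, 'world_from_camera': array([[-1.83037751e-02,  9.97218659e-01, -7.22490032e-02,
         4.31801217e-01],
       [-9.99831466e-01, -1.83583852e-02, -9.18213077e-05,
        -4.88105017e-02],
       [-1.41794095e-03,  7.22351462e-02,  9.97386622e-01,
         1.38168791e+00],
       [ 0.00000000e+00,  0.00000000e+00,  0.00000000e+00,
         1.00000000e+00]])}
{'fx': 477.81387689397263, 'fy': 477.81387689397263, 'cx': 253.57403809446393, 'cy': 188.07752097176558, 'world_from_camera': array([[ 0.84273623,  0.33595854, -0.42062752, -0.06931354],
       [-0.53822796,  0.5408032 , -0.64640743, -1.03092973],
       [ 0.01031061,  0.77114445,  0.63657673,  1.04947402],
       [ 0.        ,  0.        ,  0.        ,  1.        ]])}
{'time_s': 0.1, 'joint_positions': array([ 6.57298157e+01,  6.67214773e+00,  8.26322216e+01, -1.51983519e-03,
        9.07575625e+01, -2.16587696e+00]), 'joint_vel': array([ 0.07918976,  0.03710675, -0.00583368, -0.10382781,  0.13009753,
       -0.0859963 ]), 'joint_torque': array([ 1.40036522e-03, -7.33662629e+01, -6.33795691e+01, -6.53276925e-05,
        5.24344883e-03, -3.03582601e-05]), 'ee_pos': array([0.25394904, 0.62523621, 0.24762363]), 'ee_rot': array([[ 3.76294000e-01,  9.26500215e-01, -4.20118907e-04],
       [ 9.26499680e-01, -3.76294234e-01, -9.96281257e-04],
       [-1.08114312e-03, -1.43453734e-05, -9.99999415e-01]]), 'wrist_force': array([ 0.52422403, -0.4975946 ,  0.34583636]), 'torque': array([-0.00053863, -0.0121884 ,  0.041159  ]), 'grip_width': 0.0853069198881783}
```

View pics/t0b.png

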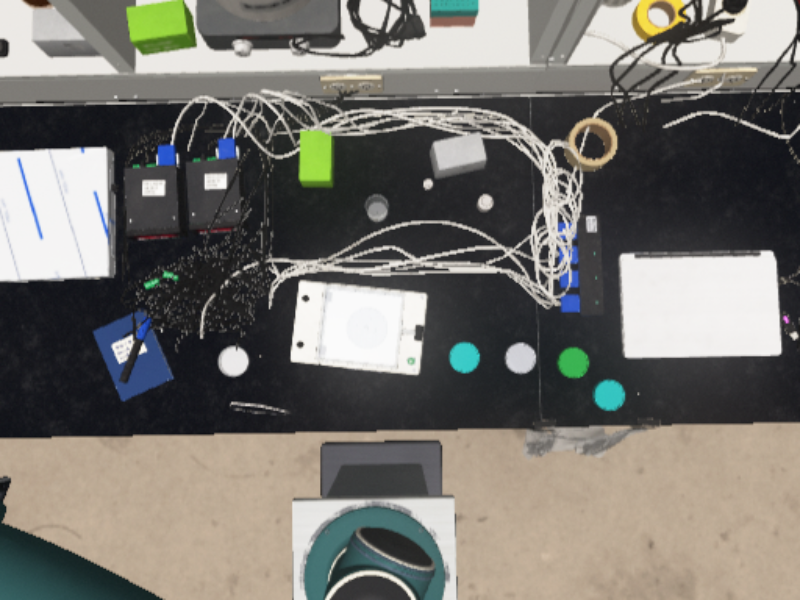

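View pics/s0.png

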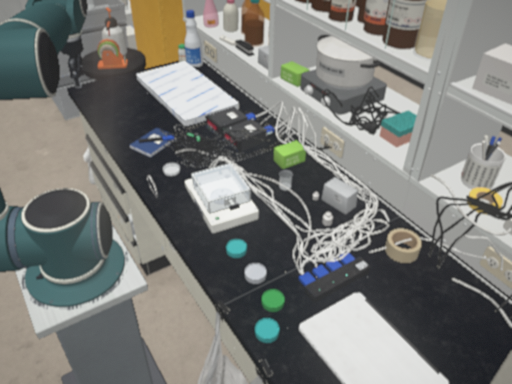

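The top view (800x600 scale) shows the head at about (360,327) and its handle on the right at (419,333). The two candidates for the pan are pale discs at (233,362) on the left and (520,358) on the right. The turquoise and green discs at (464,358), (573,362) and (609,395) are look-alikes. I'll confirm which disc is steel in one enlarged crop.

```bash
python3 - <<'E'
from h import *
t=load('t0');s=load('s0')
def crop(d,u,v,r=24): return cv2.resize(d['pixels'][v-r:v+r,u-r:u+r,::-1],(390,290),interpolation=cv2.INTER_CUBIC)
im=np.vstack([np.hstack([crop(t,149,232),crop(t,333,229)]),np.hstack([crop(s,171,169),crop(s,256,273)])])
cv2.imwrite('pics/cand.png',im)
p=t['pixels']
hsv=cv2.cvtColor(p,cv2.COLOR_RGB2HSV)
m=((hsv[...,2]>120)).astype(np.uint8)
n,l,st,c=cv2.connectedComponentsWithStats(m)
for i in range(1,n):
    if 100<st[i,4]<8000 and 180<c[i,1]<270 and 120<c[i,0]<420: 
        print(c[i].round(1),st[i],p[l==i].mean(0).round(0),onz(t,*c[i],.018).round(4))
        if st[i,4]>2000:
            r=cv2.minAreaRect(np.argwhere(l==i)[:,::-1].astype(np.float32)); print(r); b=cv2.boxPoints(r); print([onz(t,*q,.048).round(4) for q in b])
m=(hsv[170:250,230:290,2]<70).astype(np.uint8)
n,l,st,c=cv2.connectedComponentsWithStats(m)
for i in range(1,n):
    q=c[i]+[230,170]; print('dark',q.round(1),st[i],onz(t,*q,.082).round(4))
E
```

```text
[229.1 209.2] [ 186  179   88   61 4372] [241. 241. 239.] [0.4855 0.0242 0.018 ]
((229.23837280273438, 209.23561096191406), (83.32909393310547, 53.70329284667969), 6.009006023406982)
[array([0.4197, 0.1554, 0.048 ]), array([0.58  , 0.1373, 0.048 ]), array([ 0.549 , -0.1121,  0.048 ]), array([ 0.3893, -0.0918,  0.048 ])]
[296.8 228.3] [288 219  19  20 304] [ 57. 194. 191.] [ 0.4231 -0.1822  0.018 ]
[332.8 228.8] [323 219  20  20 307] [200. 201. 206.] [ 0.4195 -0.292   0.018 ]
[148.9 231. ] [140 221  19  20 296] [220. 219. 218.] [0.4232 0.2703 0.018 ]
[366.7 231.8] [357 222  20  20 297] [ 57. 173.  80.] [ 0.4086 -0.3954  0.018 ]
[389.8 252.6] [380 243  20  20 307] [ 52. 188. 184.] [ 0.3443 -0.4632  0.018 ]
dark [234.5 170. ] [ 0  0 10  1 10] [0.598  0.0032 0.082 ]
dark [267.3 172. ] [20  0 37  4 60] [ 0.5903 -0.0932  0.082 ]
dark [256.5 170. ] [26  0  2  1  2] [ 0.5968 -0.0616  0.082 ]
dark [269.3 214. ] [   0    5   60   75 2114] [ 0.4667 -0.0965  0.082 ]
dark [269.2 212.2] [38 39  3  8 12] [ 0.4721 -0.0962  0.082 ]
dark [267. 210.] [37 40  1  1  1] [ 0.4785 -0.09    0.082 ]
dark [266. 215.] [36 45  1  1  1] [ 0.464  -0.0868  0.082 ]
```

View pics/cand.png

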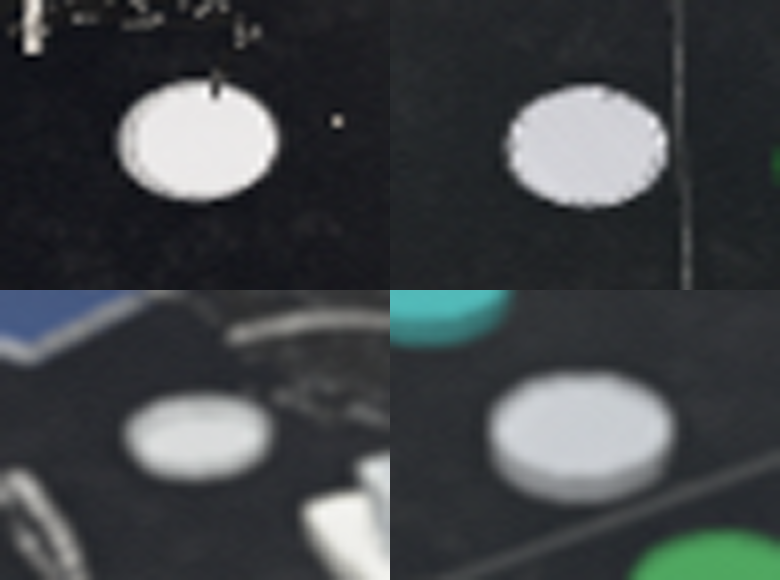

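The right-hand disc (333,229 px) is opaque grey with a solid side wall, so it's the steel pan, at about (0.420,-0.292). The left one (149,231) is translucent with its back wall showing through, so it's the dish. The head's yaw gives +x ≈ (0.124, 0.992), and the handle is at about (0.470,-0.0965). Next I turn the tool 75° and go above the handle.

```bash
python3 -m inch '[{"angular":[0,0,7],"offset":[0,0,0],"grip":1},{"angular":[0,0,7],"offset":[0,0,0],"grip":1},{"angular":[0,0,7],"offset":[0,0,0],"grip":1},{"angular":[0,0,7],"offset":[0,0,0],"grip":1},{"angular":[0,0,7],"offset":[0,0,0],"grip":1}]'
python3 -m inch '[{"angular":[0,0,7],"offset":[0,0,0],"grip":1},{"angular":[0,0,7],"offset":[0,0,0],"grip":1},{"angular":[0,0,7],"offset":[0,0,0],"grip":1},{"angular":[0,0,7],"offset":[0,0,0],"grip":1},{"angular":[0,0,7],"offset":[0,0,0],"grip":1}]'
python3 -m inch '[{"angular":[0,0,5],"offset":[15,30,0],"grip":1},{"angular":[0,0,0],"offset":[15,35,0],"grip":1},{"angular":[0,0,0],"offset":[15,35,0],"grip":1},{"angular":[0,0,0],"offset":[15,35,0],"grip":1},{"angular":[0,0,0],"offset":[15,35,0],"grip":1}]'
python3 -m inch '[{"angular":[0,0,0],"offset":[15,35,0],"grip":1},{"angular":[0,0,0],"offset":[15,35,0],"grip":1},{"angular":[0,0,0],"offset":[15,35,0],"grip":1},{"angular":[0,0,0],"offset":[15,35,0],"grip":1},{"angular":[0,0,0],"offset":[15,35,0],"grip":1}]'
python3 -m inch '[{"angular":[0,0,0],"offset":[15,35,0],"grip":1},{"angular":[0,0,0],"offset":[15,35,0],"grip":1},{"angular":[0,0,0],"offset":[15,35,0],"grip":1},{"angular":[0,0,0],"offset":[15,35,0],"grip":1},{"angular":[0,0,0],"offset":[15,35,0],"grip":1}]'
python3 -m inch '[{"angular":[0,0,0],"offset":[15,35,0],"grip":1},{"angular":[0,0,0],"offset":[15,35,0],"grip":1},{"angular":[0,0,0],"offset":[15,30,0],"grip":1},{"angular":[0,0,0],"offset":[10,20,0],"grip":1},{"angular":[0,0,0],"offset":[0,0,0],"grip":1}]'
python3 - <<'E'
from h import *
o=env.observe();print(o['time_s'],o['ee_pos'],o['ee_rot'],o['joint_positions'])
d=snap('wrist','w1.png')
print(d['fx'],d['cx'],d['cy'],d['world_from_camera'])
print(proj(d,[.470,-.0965,.082]))
E
```

```text
time_s: 0.52
ee_pos: [0.254, 0.6253, 0.2478]
ee_rot: [[0.843, 0.538, -0.0], [0.538, -0.843, -0.001], [-0.001, 0.0, -1.0]]
wrist_force: [0.5, -0.3, 0.7]
grip_width: 0.0852
time_s: 0.93
ee_pos: [0.254, 0.6253, 0.2479]
ee_rot: [[0.999, -0.043, -0.0], [-0.043, -0.999, -0.001], [-0.0, 0.001, -1.0]]
wrist_force: [0.3, 0.3, 1.0]
grip_width: 0.0855
time_s: 1.35
ee_pos: [0.3101, 0.4468, 0.2477]
ee_rot: [[0.992, -0.123, -0.0], [-0.123, -0.992, -0.001], [-0.0, 0.001, -1.0]]
wrist_force: [1.6, 0.5, 0.4]
grip_width: 0.0855
time_s: 1.77
ee_pos: [0.3628, 0.2638, 0.2481]
ee_rot: [[0.992, -0.123, 0.0], [-0.123, -0.992, -0.0], [0.0, 0.0, -1.0]]
wrist_force: [0.9, 0.9, 0.8]
grip_width: 0.0854
time_s: 2.18
ee_pos: [0.4156, 0.0808, 0.2483]
ee_rot: [[0.992, -0.124, 0.0], [-0.124, -0.992, 0.0], [0.0, -0.0, -1.0]]
wrist_force: [1.1, -0.3, -0.1]
grip_width: 0.0855
time_s: 2.6
ee_pos: [0.456, -0.0465, 0.2477]
ee_rot: [[0.992, -0.127, -0.001], [-0.127, -0.992, -0.001], [-0.001, 0.001, -1.0]]
wrist_force: [1.0, -0.3, -0.7]
grip_width: 0.0852
2.6 [ 0.45598198 -0.0465088   0.24773046] [[ 9.91889974e-01 -1.27096061e-01 -9.33094543e-04]
 [-1.27096653e-01 -9.91890153e-01 -6.04660732e-04]
 [-8.48677291e-04  7.18350111e-04 -9.99999382e-01]] [-8.98776641e+00 -2.11764699e+01  1.07901184e+02 -4.26429056e-02
  9.33226784e+01 -1.68838415e+00]
271.39672644995505 255.80099354453836 189.4167593402551 [[ 0.99189692  0.1207028   0.03964002  0.46591868]
 [-0.12704065  0.94500101  0.30138641  0.03023349]
 [-0.00108168 -0.30398015  0.95267775  0.37331643]
 [ 0.          0.          0.          1.        ]]
(np.float64(273.4004642177015), np.float64(215.8338019827498))
```

View pics/w1.png

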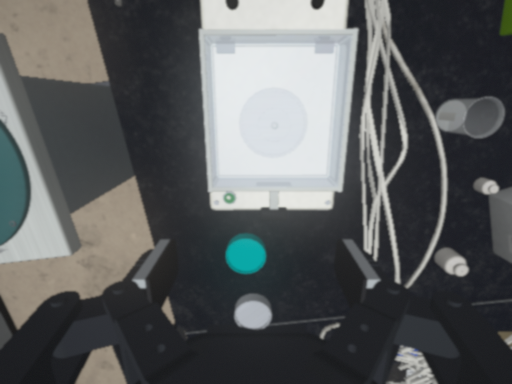

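The wrist view shows the shut hood, the carrier pin near (275,126) and the handle web at (274,200). The pan is at (253,311), with the turquoise look-alike at (246,254).

```bash
python3 - <<'E'
from h import *
d=load('w1');p=d['pixels']
g=p.mean(2)
# side edges of deck strip rows 196-206 (white)
for r in (194,196,198,200,202,204,206,208,210,212): 
    print(r,''.join('%4d'%x for x in g[r,254:296]))
for r in (196,204):
    w=np.where(g[r,190:360]>150)[0]+190; print(r,w.min(),w.max())
q=g[120:133,265:286].astype(int);print(q)
print('pin',onz(d,275,126,.078),'circ',onz(d,274,122.5,.048),'web',onz(d,274,200,.082))
for u,v in((204,30),(349,30),(212,208),(333,208)):print(u,v,onz(d,u,v,.048).round(4))
E
python3 - <<'E'
import cv2
i=cv2.imread('pics/w1.png')[20:230,180:380];cv2.imwrite('pics/w1c.png',cv2.resize(i,(570,600),interpolation=cv2.INTER_CUBIC))
E
```

```text
194  227 228 228 228 228 228 228 228 228 229 229 229 229 228 222 207 198 201 201 202 202 202 202 205 213 222 228 229 229 229 228 228 227 228 228 229 229 229 229 229 228 228
196  228 229 229 229 229 228 228 228 228 228 228 228 228 227 221 208 198 200 201 201 201 201 201 203 211 221 228 229 230 229 229 228 228 228 228 228 229 229 228 228 228 228
198  228 228 229 229 228 228 227 227 227 228 228 228 228 226 220 205 196 199 201 200 201 200 200 200 206 219 227 229 229 229 229 228 228 228 228 228 229 229 229 229 229 228
200  228 228 228 229 229 228 228 227 227 228 228 228 227 226 219 201 193 197 199 200 200 200 199 199 204 218 226 228 229 229 228 228 228 228 228 229 229 229 230 230 229 229
202  227 228 228 228 228 228 228 228 228 228 228 228 228 227 220 204 194 197 199 200 199 198 198 197 203 217 226 228 229 229 229 229 228 228 228 228 229 229 229 230 229 229
204  227 227 227 228 228 228 228 228 228 228 228 228 228 227 221 205 195 197 199 199 199 198 198 198 208 220 226 228 228 229 229 228 228 228 228 228 228 228 228 229 229 229
206  225 225 226 226 226 225 221 215 210 206 205 205 205 204 1
[... 1360 characters left out ...]
 223]
 [224 224 224 224 224 223 220 217 214 213 211 214 218 222 224 224 224 224
  224 224 224]
 [225 224 224 224 224 224 223 221 219 218 217 220 222 224 224 224 224 224
  224 224 224]
 [225 225 225 225 225 225 224 223 223 223 223 223 224 224 224 224 224 224
  224 224 225]
 [224 224 224 224 224 224 224 224 224 224 224 224 224 224 224 224 224 224
  224 224 224]
 [224 224 224 224 224 224 224 224 224 224 224 224 224 224 224 224 224 224
  224 224 224]]
pin [0.48286044 0.00440031 0.078     ] circ [0.48384619 0.0058904  0.048     ] web [ 0.47278181 -0.07712769  0.082     ]
204 30 [0.4205 0.1102 0.048 ]
349 30 [0.5728 0.0906 0.048 ]
212 208 [ 0.3933 -0.0904  0.048 ]
333 208 [ 0.5477 -0.1101  0.048 ]
```

View pics/w1c.png

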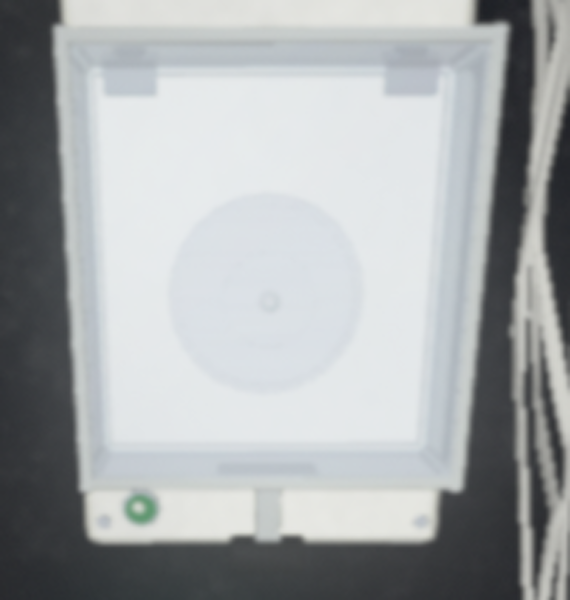

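```bash
python3 -m inch '[{"angular":[0,0,0],"offset":[10,23,0],"grip":1},{"angular":[0,0,0],"offset":[10.5,23,0],"grip":1},{"angular":[0,0,0],"offset":[0,0,30],"grip":0.6},{"angular":[0,0,0],"offset":[0,0,30],"grip":0.3},{"angular":[0,0,0],"offset":[0,0,30],"grip":0.3}]' 30
python3 -m inch '[{"angular":[0,0,0],"offset":[0,0,30],"grip":0.3},{"angular":[0,0,0],"offset":[0,0,25],"grip":0.3},{"angular":[0,0,0],"offset":[0,0,15],"grip":0.3},{"angular":[0,0,0],"offset":[0,0,9],"grip":0.3},{"angular":[0,0,0],"offset":[0,0,0],"grip":0.3}]'
python3 -m inch '[{"angular":[0,0,0],"offset":[0,0,0],"grip":-1},{"angular":[0,0,0],"offset":[0,0,0],"grip":-1},{"angular":[0,0,0],"offset":[0,0,0],"grip":-1},{"angular":[0,0,0],"offset":[0,0,0],"grip":-1},{"angular":[0,0,0],"offset":[0,0,0],"grip":-1}]'
```

```text
time_s: 3.07
ee_pos: [0.47, -0.0908, 0.1573]
ee_rot: [[0.992, -0.124, 0.001], [-0.124, -0.992, 0.0], [0.001, -0.0, -1.0]]
wrist_force: [-0.0, -0.3, -0.9]
grip_width: 0.0556
time_s: 3.48
ee_pos: [0.4692, -0.0905, 0.0776]
ee_rot: [[0.992, -0.123, -0.003], [-0.123, -0.992, 0.001], [-0.003, -0.0, -1.0]]
wrist_force: [-0.9, -0.8, 0.4]
grip_width: 0.0555
time_s: 3.9
ee_pos: [0.4705, -0.0913, 0.0808]
ee_rot: [[0.992, -0.124, 0.001], [-0.124, -0.992, 0.0], [0.001, -0.0, -1.0]]
wrist_force: [-4.2, 3.5, 6.4]
grip_width: 0.0293
```

```bash
python3 - <<'E'
import numpy as np
a=np.radians(9.26+np.r_[0,2,np.arange(5,86,4),np.arange(84,93.5,2)+1])
x=-186.4*np.cos(a);z=186.4*np.sin(a)
for i in range(len(a)-1): print(round(np.degrees(a[i+1])-9.26,1),'dy',round(-(x[i+1]-x[i]),1),'dz',round(-(z[i+1]-z[i]),1))
E
```

```text
2.0 dy -1.2 dz -6.4
5.0 dy -2.2 dz -9.5
9.0 dy -3.6 dz -12.5
13.0 dy -4.5 dz -12.2
17.0 dy -5.3 dz -11.9
21.0 dy -6.2 dz -11.5
25.0 dy -6.9 dz -11.0
29.0 dy -7.7 dz -10.5
33.0 dy -8.4 dz -9.9
37.0 dy -9.1 dz -9.3
41.0 dy -9.7 dz -8.7
45.0 dy -10.3 dz -8.0
49.0 dy -10.8 dz -7.2
53.0 dy -11.3 dz -6.5
57.0 dy -11.7 dz -5.7
61.0 dy -12.1 dz -4.8
65.0 dy -12.4 dz -4.0
69.0 dy -12.6 dz -3.1
73.0 dy -12.8 dz -2.2
77.0 dy -12.9 dz -1.3
81.0 dy -13.0 dz -0.4
85.0 dy -13.0 dz 0.5
85.0 dy -0.0 dz -0.0
87.0 dy -6.5 dz 0.6
89.0 dy -6.5 dz 0.8
91.0 dy -6.4 dz 1.0
93.0 dy -6.4 dz 1.3
```

```bash
python3 -m inch '[{"angular":[0,0,0],"offset":[0,-1.2,-6.4],"grip":-1},{"angular":[0,0,0],"offset":[0,-2.2,-9.5],"grip":-1},{"angular":[0,0,0],"offset":[0,-3.6,-12.5],"grip":-1},{"angular":[0,0,0],"offset":[0,-4.5,-12.2],"grip":-1},{"angular":[0,0,0],"offset":[0,-5.3,-11.9],"grip":-1}]'
python3 -m inch '[{"angular":[0,0,0],"offset":[0,-6.2,-11.5],"grip":-1},{"angular":[0,0,0],"offset":[0,-6.9,-11],"grip":-1},{"angular":[0,0,0],"offset":[0,-7.7,-10.5],"grip":-1},{"angular":[0,0,0],"offset":[0,-8.4,-9.9],"grip":-1},{"angular":[0,0,0],"offset":[0,-9.1,-9.3],"grip":-1}]'
python3 - <<'E'
from h import *
d=snap('scene','s2.png');d=snap('top','t2.png')
E
```

```text
time_s: 4.32
ee_pos: [0.4724, -0.0743, 0.1335]
ee_rot: [[0.992, -0.124, 0.001], [-0.124, -0.992, -0.0], [0.001, -0.0, -1.0]]
wrist_force: [5.4, 2.8, -4.9]
grip_width: 0.0293
time_s: 4.73
ee_pos: [0.4772, -0.0361, 0.1855]
ee_rot: [[0.992, -0.124, 0.001], [-0.124, -0.992, -0.001], [0.001, 0.0, -1.0]]
wrist_force: [8.0, -1.0, -5.5]
grip_width: 0.0296
```

```bash
python3 -m inch '[{"angular":[0,0,0],"offset":[0,-9.7,-8.7],"grip":-1},{"angular":[0,0,0],"offset":[0,-10.3,-8],"grip":-1},{"angular":[0,0,0],"offset":[0,-10.8,-7.2],"grip":-1},{"angular":[0,0,0],"offset":[0,-11.3,-6.5],"grip":-1},{"angular":[0,0,0],"offset":[0,-11.7,-5.7],"grip":-1}]'
python3 -m inch '[{"angular":[0,0,0],"offset":[0,-12.1,-4.8],"grip":-1},{"angular":[0,0,0],"offset":[0,-12.4,-4],"grip":-1},{"angular":[0,0,0],"offset":[0,-12.6,-3.1],"grip":-1},{"angular":[0,0,0],"offset":[0,-12.8,-2.2],"grip":-1},{"angular":[0,0,0],"offset":[0,-6.5,-0.7],"grip":-1}]'
python3 -m inch '[{"angular":[0,0,0],"offset":[0,-6.4,-0.6],"grip":-1},{"angular":[0,0,0],"offset":[0,-6.5,-0.3],"grip":-1},{"angular":[0,0,0],"offset":[0,-6.5,-0.1],"grip":-1},{"angular":[0,0,0],"offset":[0,-6.5,0.2],"grip":-1},{"angular":[0,0,0],"offset":[0,-6.5,0.4],"grip":-1}]'
python3 -m inch '[{"angular":[0,0,0],"offset":[0,-5,0.5],"grip":-1},{"angular":[0,0,0],"offset":[0,-5,0.6],"grip":-1},{"angular":[0,0,0],"offset":[0,-5,0.7],"grip":-1},{"angular":[0,0,0],"offset":[0,-5,0.9],"grip":-1},{"angular":[0,0,0],"offset":[0,0,0],"grip":-1}]'
python3 - <<'E'
from h import *
d=snap('scene','s3.png');e=snap('top','t3.png')
cv2.imwrite('pics/c3.png',np.hstack([cv2.resize(d['pixels'][100:250,150:300,::-1],(400,400)),cv2.resize(e['pixels'][140:260,170:290,::-1],(400,400))]))
E
```

```text
time_s: 5.25
ee_pos: [0.4839, 0.0171, 0.2212]
ee_rot: [[0.992, -0.124, 0.001], [-0.124, -0.992, -0.001], [0.001, 0.001, -1.0]]
wrist_force: [8.6, -1.4, -3.8]
grip_width: 0.0294
time_s: 5.67
ee_pos: [0.491, 0.0736, 0.2362]
ee_rot: [[0.992, -0.123, 0.002], [-0.123, -0.992, -0.001], [0.002, 0.0, -1.0]]
wrist_force: [6.0, -3.4, 3.0]
grip_width: 0.0292
time_s: 6.08
ee_pos: [0.4949, 0.105, 0.2365]
ee_rot: [[0.992, -0.124, 0.002], [-0.124, -0.992, -0.001], [0.002, 0.0, -1.0]]
wrist_force: [6.4, -1.0, 1.7]
grip_width: 0.0293
time_s: 6.5
ee_pos: [0.4975, 0.1253, 0.2338]
ee_rot: [[0.992, -0.123, 0.002], [-0.123, -0.992, -0.0], [0.002, -0.0, -1.0]]
wrist_force: [7.1, -1.1, 3.7]
grip_width: 0.029
```

View pics/c3.png

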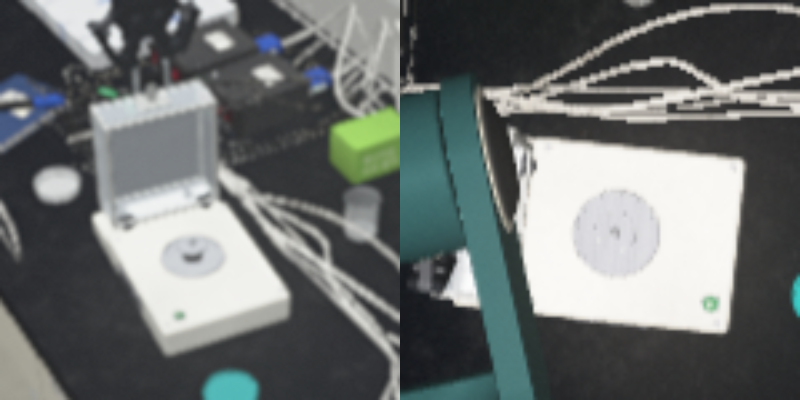

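The scene view shows the hood upright at its hinge with the handle in the fingers, and the bare carrier with its pin on the deck. I estimate the angle at about 1.6 rad. I'll ease it the last few millimetres onto the stop, release, rise and go over the pan.

```bash
python3 -m inch '[{"angular":[0,0,0],"offset":[0,-3,0.6],"grip":-1},{"angular":[0,0,0],"offset":[0,-3,0.7],"grip":-1},{"angular":[0,0,0],"offset":[0,-2,0.5],"grip":-1},{"angular":[0,0,0],"offset":[0,-1,0.2],"grip":-1},{"angular":[0,0,0],"offset":[0,0,0],"grip":-1}]'
python3 -m inch '[{"angular":[0,0,0],"offset":[0,0,0],"grip":0},{"angular":[0,0,0],"offset":[0,0,0],"grip":0},{"angular":[0,0,0],"offset":[0,0,0],"grip":0},{"angular":[0,0,0],"offset":[0,0,0],"grip":0},{"angular":[0,0,0],"offset":[0,0,0],"grip":0}]'
python3 -m inch '[{"angular":[0,0,0],"offset":[0,0,-10],"grip":0},{"angular":[0,0,0],"offset":[0,0,-20],"grip":0},{"angular":[0,0,0],"offset":[0,0,-30],"grip":0},{"angular":[0,0,0],"offset":[-5,35,0],"grip":1},{"angular":[0,0,0],"offset":[-5,35,0],"grip":1}]'
python3 -m inch '[{"angular":[0,0,0],"offset":[-5,35,0],"grip":1},{"angular":[0,0,0],"offset":[-5,35,0],"grip":1},{"angular":[0,0,0],"offset":[-5,35,0],"grip":1},{"angular":[0,0,0],"offset":[0,35,0],"grip":1},{"angular":[0,0,0],"offset":[0,35,0],"grip":1}]'
python3 -m inch '[{"angular":[0,0,0],"offset":[0,35,0],"grip":1},{"angular":[0,0,0],"offset":[0,35,0],"grip":1},{"angular":[0,0,0],"offset":[0,35,0],"grip":1},{"angular":[0,0,0],"offset":[0,15,30],"grip":1},{"angular":[0,0,0],"offset":[0,0,40],"grip":1}]'
python3 -m inch '[{"angular":[0,0,0],"offset":[0,0,30],"grip":1},{"angular":[0,0,0],"offset":[0,0,30],"grip":1},{"angular":[0,0,0],"offset":[0,0,0],"grip":1},{"angular":[0,0,0],"offset":[0,0,0],"grip":1},{"angular":[0,0,0],"offset":[0,0,0],"grip":1}]'
python3 - <<'E'
from h import *
d=snap('wrist','w4.png');e=snap('top','t4.png');f=snap('scene','s4.png')
o=env.observe();print(o['ee_pos'],o['ee_rot'])
print(proj(d,[.4195,-.292,.018]))
print('pin top',[proj(x,[.4829,.0044,.078]) for x in (e,f)])
im=np.hstack([cv2.resize(d['pixels'][:,:,::-1],(480,360)),cv2.resize(f['pixels'][100:250,150:300,::-1],(320,360))])
cv2.imwrite('pics/c4.png',im)
E
```

```text
time_s: 7.02
ee_pos: [0.4986, 0.1338, 0.232]
ee_rot: [[0.992, -0.124, 0.002], [-0.124, -0.992, -0.0], [0.002, -0.0, -1.0]]
wrist_force: [5.6, -0.4, 4.1]
grip_width: 0.0291
time_s: 7.43
ee_pos: [0.498, 0.1336, 0.2306]
ee_rot: [[0.992, -0.124, -0.0], [-0.124, -0.992, -0.0], [-0.0, 0.0, -1.0]]
wrist_force: [0.8, -0.3, 0.2]
grip_width: 0.0424
time_s: 7.85
ee_pos: [0.4796, 0.0655, 0.2929]
ee_rot: [[0.993, -0.121, 0.002], [-0.121, -0.993, 0.0], [0.002, -0.001, -1.0]]
wrist_force: [0.4, -1.1, -0.3]
grip_width: 0.0655
time_s: 8.27
ee_pos: [0.4422, -0.108, 0.2918]
ee_rot: [[0.992, -0.124, 0.001], [-0.124, -0.992, -0.0], [0.001, 0.0, -1.0]]
wrist_force: [0.8, 1.0, 0.0]
grip_width: 0.0858
time_s: 8.68
ee_pos: [0.4285, -0.229, 0.2234]
ee_rot: [[0.992, -0.127, 0.005], [-0.127, -0.992, -0.003], [0.005, 0.003, -1.0]]
wrist_force: [1.3, -0.1, -0.1]
grip_width: 0.0853
time_s: 9.1
ee_pos: [0.4289, -0.2259, 0.1631]
ee_rot: [[0.992, -0.124, 0.002], [-0.124, -0.992, -0.001], [0.002, 0.001, -1.0]]
wrist_force: [0.2, -0.4, 0.5]
grip_width: 0.0853
[ 0.42888283 -0.22589224  0.16286456] [[ 0.99234137 -0.12350057  0.0024934 ]
 [-0.1234971  -0.9923438  -0.00150013]
 [ 0.00265958  0.00118071 -0.99999577]]
(np.float64(254.5936752906347), np.float64(238.90743115791412))
pin top [(np.float64(234.7445086793308), np.float64(209.15530971097039)), (np.float64(221.54364461782905), np.float64(189.24579594517436))]
```

View pics/c4.png

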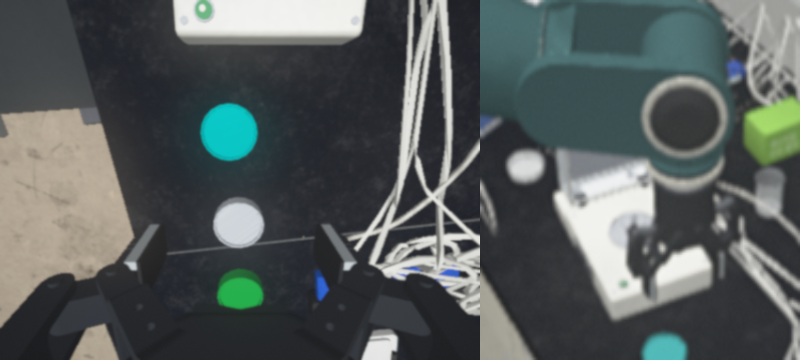

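The pale pan's top is at about (254,238) px in the wrist view, as predicted. The hood still stands upright in the scene crop. Next I measure the pan's centre.

```bash
python3 - <<'E'
from h import *
d=load('w4');p=d['pixels'];h=cv2.cvtColor(p,cv2.COLOR_RGB2HSV)
m=((h[...,1]<45)&(h[...,2]>170)).astype(np.uint8)
m[:195]=0;m[:,:215]=0;m[:,295:]=0;m[280:]=0
n,l,st,c=cv2.connectedComponentsWithStats(m);i=1+st[1:,4].argmax()
k=max(cv2.findContours((l==i).astype(np.uint8),0,1)[0],key=cv2.contourArea)
e=cv2.fitEllipse(k);print(st[i],c[i],e)
c0=onz(d,*e[0],.018);print(c0, 'dia',np.linalg.norm(onz(d,e[0][0]+e[1][1]/2,e[0][1],.018)-c0)*2e3)
o=env.observe();R=o['ee_rot'];print('tool delta mm',R.T@(np.r_[c0[:2],.010]-o['ee_pos'])*1e3)
print(p[215:260:3,254].tolist())
E
```

```text
[ 228  216   53   48 1969] [253.96901981 239.59979685] ((253.98049926757812, 239.6129608154297), (46.672183990478516, 51.84912872314453), 91.7044677734375)
[ 0.41871384 -0.29278326  0.018     ] dia 57.70113633367804
tool delta mm [ -2.23681308  67.45427141 152.93890099]
[[134, 139, 143], [202, 208, 214], [208, 214, 219], [207, 212, 217], [207, 213, 218], [208, 214, 219], [208, 214, 219], [207, 213, 218], [208, 213, 218], [207, 213, 218], [207, 213, 218], [208, 213, 218], [209, 214, 219], [207, 213, 218], [209, 214, 219]]
```

```bash
python3 -m inch '[{"angular":[0,0,0],"offset":[-1,34,0],"grip":1},{"angular":[0,0,0],"offset":[-1,33.5,0],"grip":1},{"angular":[0,0,0],"offset":[0,0,30],"grip":1},{"angular":[0,0,0],"offset":[0,0,30],"grip":1},{"angular":[0,0,0],"offset":[0,0,0],"grip":1}]'
python3 -m inch '[{"angular":[0,0,0],"offset":[0,0,30],"grip":1},{"angular":[0,0,0],"offset":[0,0,25],"grip":1},{"angular":[0,0,0],"offset":[0,0,15],"grip":1},{"angular":[0,0,0],"offset":[0,0,9],"grip":1},{"angular":[0,0,0],"offset":[0,0,0],"grip":1}]'
```

```text
time_s: 9.67
ee_pos: [0.4163, -0.2916, 0.0966]
ee_rot: [[0.992, -0.124, -0.004], [-0.124, -0.992, 0.003], [-0.005, -0.003, -1.0]]
wrist_force: [-0.5, 0.8, -1.6]
grip_width: 0.0853
time_s: 10.08
ee_pos: [0.4179, -0.2921, 0.0216]
ee_rot: [[0.992, -0.123, -0.001], [-0.123, -0.992, 0.001], [-0.001, -0.0, -1.0]]
wrist_force: [-0.1, 0.3, 0.0]
grip_width: 0.0854
```

```bash
python3 -m inch '[{"angular":[0,0,0],"offset":[0,0,3],"grip":1},{"angular":[0,0,0],"offset":[0,0,0],"grip":-1},{"angular":[0,0,0],"offset":[0,0,0],"grip":-1},{"angular":[0,0,0],"offset":[0,0,0],"grip":-1},{"angular":[0,0,0],"offset":[0,0,0],"grip":-1}]' 45
python3 -m inch '[{"angular":[0,0,0],"offset":[0,0,0],"grip":-1},{"angular":[0,0,0],"offset":[0,0,0],"grip":-1},{"angular":[0,0,0],"offset":[0,0,-3],"grip":-1},{"angular":[0,0,0],"offset":[0,0,-10],"grip":-1},{"angular":[0,0,0],"offset":[0,0,-20],"grip":-1}]'
python3 -m inch '[{"angular":[0,0,0],"offset":[0,0,-35],"grip":-1},{"angular":[0,0,0],"offset":[0,0,-35],"grip":-1},{"angular":[0,0,0],"offset":[0,0,-25],"grip":-1},{"angular":[0,0,0],"offset":[0,-30,0],"grip":-1},{"angular":[0,0,0],"offset":[0,-30,0],"grip":-1}]'
python3 -m inch '[{"angular":[0,0,0],"offset":[0,-35,0],"grip":-1},{"angular":[0,0,0],"offset":[0,-35,0],"grip":-1},{"angular":[0,0,0],"offset":[0,-20,0],"grip":-1},{"angular":[0,0,0],"offset":[0,0,0],"grip":-1},{"angular":[0,0,0],"offset":[0,0,0],"grip":-1}]'
python3 - <<'E'
from h import *
d=snap('wrist','w5.png');f=snap('scene','s5.png');t=snap('top','t5.png')
o=env.observe();print(o['ee_pos'],o['ee_rot'],o['wrist_force'])
print('pin',proj(d,[.4829,.0044,.078]),'pan top',proj(d,o['ee_pos']))
cv2.imwrite('pics/c5.png',np.hstack([cv2.resize(d['pixels'][:,:,::-1],(480,360)),cv2.resize(f['pixels'][100:250,150:300,::-1],(320,360))]))
E
```

```text
time_s: 10.5
ee_pos: [0.4184, -0.2927, 0.0204]
ee_rot: [[0.992, -0.124, 0.001], [-0.124, -0.992, -0.001], [0.001, 0.001, -1.0]]
wrist_force: [-4.1, 2.7, 11.0]
grip_width: 0.0575
time_s: 10.92
ee_pos: [0.417, -0.2917, 0.0509]
ee_rot: [[0.992, -0.124, -0.002], [-0.124, -0.992, 0.002], [-0.003, -0.002, -1.0]]
wrist_force: [1.3, -1.1, -2.1]
grip_width: 0.0571
time_s: 11.33
ee_pos: [0.4256, -0.2331, 0.1495]
ee_rot: [[0.992, -0.126, 0.003], [-0.126, -0.992, -0.002], [0.003, 0.002, -1.0]]
wrist_force: [0.7, 0.1, -1.7]
grip_width: 0.0574
time_s: 11.75
ee_pos: [0.4365, -0.1427, 0.1476]
ee_rot: [[0.993, -0.122, 0.001], [-0.122, -0.993, -0.001], [0.001, 0.0, -1.0]]
wrist_force: [0.8, -0.9, -0.8]
grip_width: 0.0574
[ 0.43632365 -0.14411704  0.1469831 ] [[ 9.92240645e-01 -1.24332027e-01  2.24178460e-04]
 [-1.24331966e-01 -9.92240642e-01 -2.65849788e-04]
 [ 2.55492622e-04  2.35914416e-04 -9.99999940e-01]] [ 0.22430272  0.63664872 -1.11496177]
pin (np.float64(302.4704448738533), np.float64(-26.56300356772479)) pan top (np.float64(255.7770084823704), np.float64(258.5265160055543))
```

View pics/c5.png

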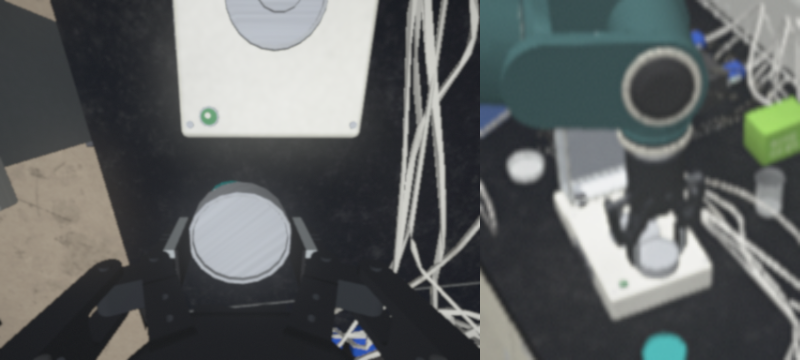

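The pan is held at about (256,251) px in the wrist view and it looks level. The head, with the carrier ring's lower part, is at the top of the frame. I'll rise and advance so the carrier pin and the held pan's rim are both in view.

```bash
python3 -m inch '[{"angular":[0,0,0],"offset":[3,-25,-20],"grip":-1},{"angular":[0,0,0],"offset":[3,-25,-20],"grip":-1},{"angular":[0,0,0],"offset":[0,0,0],"grip":-1},{"angular":[0,0,0],"offset":[0,0,0],"grip":-1},{"angular":[0,0,0],"offset":[0,0,0],"grip":-1}]'
python3 - <<'E'
from h import *
d=snap('wrist','w6.png')
o=env.observe();print(o['ee_pos'],o['ee_rot'][:,2])
print('pin',proj(d,[.4829,.0044,.078]),'tcp',proj(d,o['ee_pos']))
p=cv2.cvtColor(d['pixels'],cv2.COLOR_RGB2BGR)
cv2.imwrite('pics/c6.png',np.hstack([cv2.resize(p[20:140,200:360],(400,300),interpolation=2),cv2.resize(p[180:330,170:370],(400,300),interpolation=2)]))
E
```

```text
time_s: 12.32
ee_pos: [0.4483, -0.0953, 0.1861]
ee_rot: [[0.992, -0.124, -0.001], [-0.124, -0.992, -0.0], [-0.001, 0.0, -1.0]]
wrist_force: [0.2, 0.2, -2.5]
grip_width: 0.0576
[ 0.44812601 -0.09538874  0.18577575] [-1.22556200e-03  7.76606647e-05 -9.99999246e-01]
pin (np.float64(283.6819672634759), np.float64(68.62235768492128)) tcp (np.float64(255.53916513572653), np.float64(256.6129800862032))
```

View pics/c6.png

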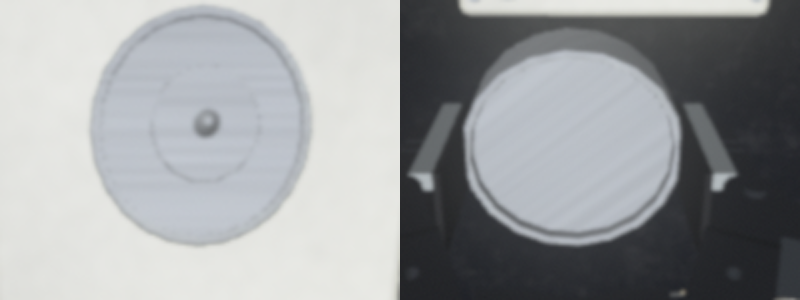

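```bash
python3 - <<'E'
from h import *
d=load('w6');o=env.observe();T=np.array(d['world_from_camera'])
tcp=o['ee_pos'];R=o['ee_rot']
print('tcp depth',-(T[:3,:3].T@(tcp-T[:3,3]))[2])
g=cv2.cvtColor(d['pixels'],cv2.COLOR_RGB2GRAY)
# pan rim: left/right extremes & top/bottom
for z in (tcp[2]-.004,tcp[2],tcp[2]+.004):
    c=onz(d,256.25,253.5,z); l=onz(d,170+63/2,253.5,z);r=onz(d,170+282/2,253.5,z); t=onz(d,256.25,180+24.5,z);b=onz(d,256.25,180+122.5,z)
    print('rim z-tcp',round(z-tcp[2],4),'dia',np.linalg.norm(r-l)*1e3,np.linalg.norm(t-b)*1e3,'tool-frame centre mm',R.T@((t+b)/2-tcp)*1e3,R.T@((l+r)/2-tcp)*1e3)
pin=onz(d,282.4,68.8,.075);print('pin',pin,'prev',[.4829,.0044])
seat=onz(d,282.4,20+124*.4,.068);print('seat',seat)
print('tool delta',R.T@(np.r_[pin[:2],.09]-tcp)*1e3)
E
```

```text
tcp depth 0.14352862525511131
rim z-tcp -0.004 dia 59.51178523148311 60.67803953254178 tool-frame centre mm [0.38617493 2.41636241 3.99971239] [0.37871454 0.52991709 3.9995789 ]
rim z-tcp 0.0 dia 57.68030436092206 58.810667074553265 tool-frame centre mm [ 0.37588665 -0.04025561 -0.00046376] [ 3.68655847e-01 -1.86864539e+00 -5.93152890e-04]
rim z-tcp 0.004 dia 55.84882349036095 56.94329461656475 tool-frame centre mm [ 0.36559836 -2.49687362 -4.00063992] [ 0.35859716 -4.26720787 -4.0007652 ]
pin [0.48218768 0.00469241 0.075     ] prev [0.4829, 0.0044]
seat [0.48284609 0.00477578 0.068     ]
tool delta [  21.44654233 -103.55192049   95.74170097]
```

```bash
python3 -m inch '[{"angular":[0,0,0],"offset":[7,-30,0],"grip":-1},{"angular":[0,0,0],"offset":[7,-30,0],"grip":-1},{"angular":[0,0,0],"offset":[7,-25,0],"grip":-1},{"angular":[0,0,0],"offset":[0,-20.3,0],"grip":-1},{"angular":[0,0,0],"offset":[0,0,0],"grip":-1}]'
python3 -m inch '[{"angular":[0,0,0],"offset":[0,0,25],"grip":-1},{"angular":[0,0,0],"offset":[0,0,25],"grip":-1},{"angular":[0,0,0],"offset":[0,0,20],"grip":-1},{"angular":[0,0,0],"offset":[0,0,10],"grip":-1},{"angular":[0,0,0],"offset":[0,0,0],"grip":-1}]'
python3 -m inch '[{"angular":[0,0,0],"offset":[0,0,0],"grip":-1},{"angular":[0,0,0],"offset":[0,0,0],"grip":-1},{"angular":[0,0,0],"offset":[0,0,0],"grip":-1},{"angular":[0,0,0],"offset":[0,0,0],"grip":-1},{"angular":[0,0,0],"offset":[0,0,0],"grip":-1}]'
python3 - <<'E'
from h import *
o=env.observe();R=o['ee_rot'];tgt=np.array([.4825,.0047,.1])-R@[.4,1.8,0]/1000
print(o['ee_pos'],R[:,2],o['wrist_force'],'still to go',R.T@(tgt-o['ee_pos'])*1e3)
E
```

```text
time_s: 12.78
ee_pos: [0.4825, 0.009, 0.1855]
ee_rot: [[0.992, -0.123, -0.002], [-0.123, -0.992, 0.001], [-0.002, -0.001, -1.0]]
wrist_force: [-0.5, -0.8, -1.4]
grip_width: 0.0574
time_s: 13.2
ee_pos: [0.4811, 0.0064, 0.1039]
ee_rot: [[0.992, -0.125, -0.004], [-0.125, -0.992, -0.0], [-0.004, 0.001, -1.0]]
wrist_force: [-0.5, -0.5, -2.7]
grip_width: 0.057
time_s: 13.62
ee_pos: [0.4827, 0.0073, 0.1073]
ee_rot: [[0.992, -0.124, 0.001], [-0.124, -0.992, -0.0], [0.001, -0.0, -1.0]]
wrist_force: [0.5, -0.3, -0.5]
grip_width: 0.0574
[0.48265415 0.00729149 0.10732921] [ 1.06554362e-03 -5.67145936e-05 -9.99999431e-01] [ 0.46341051 -0.33110696 -0.54157018] still to go [-0.24029522  0.79121475  7.32918732]
```

```bash
python3 -m inch '[{"angular":[0,0,0],"offset":[-0.2,0.8,2],"grip":-1},{"angular":[0,0,0],"offset":[0,0,2],"grip":-1},{"angular":[0,0,0],"offset":[0,0,1],"grip":-1},{"angular":[0,0,0],"offset":[0,0,1],"grip":-1},{"angular":[0,0,0],"offset":[0,0,0],"grip":-1}]'
python3 -m inch '[{"angular":[0,0,0],"offset":[0,0,1],"grip":-1},{"angular":[0,0,0],"offset":[0,0,1],"grip":-1},{"angular":[0,0,0],"offset":[0,0,1],"grip":-1},{"angular":[0,0,0],"offset":[0,0,0],"grip":-1},{"angular":[0,0,0],"offset":[0,0,0],"grip":-1}]'
python3 -m inch '[{"angular":[0,0,0],"offset":[0,0,1],"grip":-1},{"angular":[0,0,0],"offset":[0,0,1],"grip":-1},{"angular":[0,0,0],"offset":[0,0,1],"grip":-1},{"angular":[0,0,0],"offset":[0,0,0],"grip":-1},{"angular":[0,0,0],"offset":[0,0,0],"grip":-1}]'
```

```text
time_s: 14.03
ee_pos: [0.4819, 0.0066, 0.1003]
ee_rot: [[0.992, -0.124, -0.0], [-0.124, -0.992, 0.0], [-0.0, 0.0, -1.0]]
wrist_force: [-0.8, 0.6, -1.2]
grip_width: 0.057
time_s: 14.45
ee_pos: [0.482, 0.0066, 0.0975]
ee_rot: [[0.992, -0.124, -0.0], [-0.124, -0.992, -0.0], [-0.0, 0.0, -1.0]]
wrist_force: [0.2, 0.1, -2.1]
grip_width: 0.0571
time_s: 14.87
ee_pos: [0.482, 0.0066, 0.0945]
ee_rot: [[0.992, -0.124, -0.0], [-0.124, -0.992, -0.0], [-0.0, 0.0, -1.0]]
wrist_force: [-0.7, -0.5, -1.6]
grip_width: 0.0567
```

```bash
python3 -m inch '[{"angular":[0,0,0],"offset":[0,0,1],"grip":-1},{"angular":[0,0,0],"offset":[0,0,1],"grip":-1},{"angular":[0,0,0],"offset":[0,0,0],"grip":-1},{"angular":[0,0,0],"offset":[0,0,0],"grip":-1},{"angular":[0,0,0],"offset":[0,0,0],"grip":-1}]'
python3 -m inch '[{"angular":[0,0,0],"offset":[0,0,1],"grip":-1},{"angular":[0,0,0],"offset":[0,0,1],"grip":-1},{"angular":[0,0,0],"offset":[0,0,0],"grip":-1},{"angular":[0,0,0],"offset":[0,0,0],"grip":-1},{"angular":[0,0,0],"offset":[0,0,0],"grip":-1}]'
```

```text
time_s: 15.28
ee_pos: [0.4821, 0.0065, 0.0926]
ee_rot: [[0.992, -0.124, -0.0], [-0.124, -0.992, -0.0], [0.0, 0.0, -1.0]]
wrist_force: [-0.1, 0.8, -1.5]
grip_width: 0.0573
time_s: 15.7
ee_pos: [0.4821, 0.0066, 0.0906]
ee_rot: [[0.992, -0.124, -0.0], [-0.124, -0.992, 0.0], [-0.0, -0.0, -1.0]]
wrist_force: [-0.7, -0.5, -1.9]
grip_width: 0.0572
```

```bash
python3 -m inch '[{"angular":[0,0,0],"offset":[0,0,1],"grip":-1},{"angular":[0,0,0],"offset":[0,0,1],"grip":-1},{"angular":[0,0,0],"offset":[0,0,0],"grip":-1},{"angular":[0,0,0],"offset":[0,0,0],"grip":-1},{"angular":[0,0,0],"offset":[0,0,0],"grip":-1}]'
python3 -m inch '[{"angular":[0,0,0],"offset":[0,0,1],"grip":-1},{"angular":[0,0,0],"offset":[0,0,0],"grip":-1},{"angular":[0,0,0],"offset":[0,0,0],"grip":-1},{"angular":[0,0,0],"offset":[0,0,0],"grip":-1},{"angular":[0,0,0],"offset":[0,0,0],"grip":-1}]'
```

```text
time_s: 16.12
ee_pos: [0.4821, 0.0066, 0.0886]
ee_rot: [[0.992, -0.124, -0.0], [-0.124, -0.992, 0.0], [-0.0, -0.0, -1.0]]
wrist_force: [-0.7, -0.0, -1.3]
grip_width: 0.0574
time_s: 16.53
ee_pos: [0.4821, 0.0066, 0.0877]
ee_rot: [[0.992, -0.124, 0.0], [-0.124, -0.992, 0.0], [0.0, -0.0, -1.0]]
wrist_force: [-0.9, 0.1, 1.9]
grip_width: 0.057
```

Nothing touched until TCP z ≈ 0.088, which is 10 mm below where the hub would have met the pin top. So the pin is in the socket and the hub is on the seat. Now I press down in small steps.

```bash
python3 -m inch '[{"angular":[0,0,0],"offset":[0,0,1],"grip":-1},{"angular":[0,0,0],"offset":[0,0,1],"grip":-1},{"angular":[0,0,0],"offset":[0,0,0],"grip":-1},{"angular":[0,0,0],"offset":[0,0,0],"grip":-1},{"angular":[0,0,0],"offset":[0,0,0],"grip":-1}]'
python3 -m inch '[{"angular":[0,0,0],"offset":[0,0,1],"grip":-1},{"angular":[0,0,0],"offset":[0,0,1],"grip":-1},{"angular":[0,0,0],"offset":[0,0,0],"grip":-1},{"angular":[0,0,0],"offset":[0,0,0],"grip":-1},{"angular":[0,0,0],"offset":[0,0,0],"grip":-1}]'
python3 -m inch '[{"angular":[0,0,0],"offset":[0,0,1],"grip":-1},{"angular":[0,0,0],"offset":[0,0,0],"grip":-1},{"angular":[0,0,0],"offset":[0,0,0],"grip":-1},{"angular":[0,0,0],"offset":[0,0,0],"grip":-1},{"angular":[0,0,0],"offset":[0,0,0],"grip":-1}]'
```

```text
time_s: 16.95
ee_pos: [0.4821, 0.0066, 0.0857]
ee_rot: [[0.992, -0.124, 0.0], [-0.124, -0.992, -0.0], [0.0, 0.0, -1.0]]
wrist_force: [-1.9, -0.0, 4.3]
grip_width: 0.0571
time_s: 17.37
ee_pos: [0.4822, 0.0065, 0.0839]
ee_rot: [[0.992, -0.124, 0.0], [-0.124, -0.992, -0.0], [0.0, -0.0, -1.0]]
wrist_force: [-3.7, 0.3, 7.6]
grip_width: 0.0571
time_s: 17.78
ee_pos: [0.4822, 0.0066, 0.083]
ee_rot: [[0.992, -0.124, 0.0], [-0.124, -0.992, -0.0], [0.0, -0.0, -1.0]]
wrist_force: [-3.5, -0.1, 8.4]
grip_width: 0.0572
```

```bash
python3 -m inch '[{"angular":[0,0,0],"offset":[0,0,0.7],"grip":-1},{"angular":[0,0,0],"offset":[0,0,0],"grip":-1},{"angular":[0,0,0],"offset":[0,0,0],"grip":-1},{"angular":[0,0,0],"offset":[0,0,0],"grip":-1},{"angular":[0,0,0],"offset":[0,0,0],"grip":-1}]'
python3 -m inch '[{"angular":[0,0,0],"offset":[0,0,0.7],"grip":-1},{"angular":[0,0,0],"offset":[0,0,0],"grip":-1},{"angular":[0,0,0],"offset":[0,0,0],"grip":-1},{"angular":[0,0,0],"offset":[0,0,0],"grip":-1},{"angular":[0,0,0],"offset":[0,0,0],"grip":-1}]'
```

```text
time_s: 18.2
ee_pos: [0.4822, 0.0066, 0.0824]
ee_rot: [[0.992, -0.124, 0.0], [-0.124, -0.992, 0.0], [0.0, -0.0, -1.0]]
wrist_force: [-3.8, 1.0, 9.4]
grip_width: 0.0576
time_s: 18.62
ee_pos: [0.4822, 0.0066, 0.0823]
ee_rot: [[0.992, -0.124, 0.0], [-0.124, -0.992, -0.0], [0.0, -0.0, -1.0]]
wrist_force: [-9.4, 0.2, 17.1]
grip_width: 0.0572
```

The force jumped from 9 to 17 N with no further travel, so the carrier is on its overload stop. One last look before handing in.

```bash
python3 - <<'E'
from h import *
f=snap('scene','s7.png');d=snap('wrist','w7.png');p=f['pixels'][100:250,150:300,::-1]
cv2.imwrite('pics/c7.png',np.hstack([cv2.resize(p,(400,380)),cv2.resize(d['pixels'][:,:,::-1],(400,380))]))
print(env.observe()['wrist_force'],env.observe()['time_s'])
E
```

```text
[-8.75606765  0.64670291 17.99463921] 18.7167
```

View pics/c7.png

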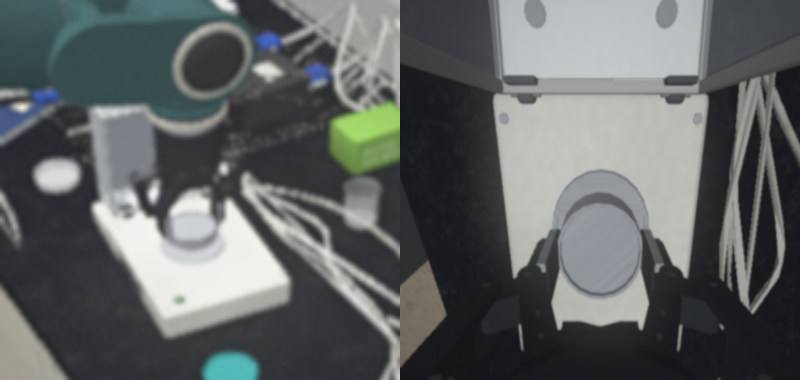

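The pan sits level in the fingers over the carrier ring at (600,248), and the hood stands upright behind it. I'm handing in.

```bash
python3 -c "
from workcell import env
print(env.close_job())"
```

```text
the job is handed in; nothing more can be done
None
```

I opened the hood onto its stop and set the steel pan on the carrier. I then pressed it down to the overload stop and handed the job in at 18.7 s, still gripping the pan and holding it down. No verdict was reported.

- **Hood:** I held it by the handle and eased it over at a controlled pace. After I let go, the later pictures show it still upright. I estimated its final angle from the tool's travel at about 1.64 rad, and did not measure it directly.
- **Seating:** the pan met nothing until the tool was at about 88 mm. That is some 10 mm lower than if its hub had rested on the pin, so I took the pin to be in the socket. No searching was needed.
- **Pressing:** the carrier yielded at about 1.5 N per mm over about 5.7 mm of travel. The force then jumped from 9 to 17 N with no further travel, which marks the stop. The last reading was 18 N down, well under the 60 N limit.
- **Disagreements:** the gripper read 57 mm across the 60 mm pan, much as it read 29 mm on the 30 mm handle, so it seems to read low. There was also a sideways force of about 9 N at the wrist at the end. In the last picture the pan looked flat and correctly placed.

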